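Lock the sheet's hold-down plate under the T-headed stud

TASK

On the printing board, put the hold-down plate with the long oblong eye onto the T-headed stud: tilt it, pass the far end of its eye down over one end of the wide head and draw it in underneath, then lay it flat on the board around the stud, so that it cannot lift off, and let go. Leave the similar plate with the small round eye where it lies.

Things in the scene. Friction and masses are not known exactly. Their poses are not given: they have to be found in the camera images.
- plate_grip (a point): Centre of the upright wooden grip block (34 mm along x, 16 across y, 50 high) on the dark aluminium plate to be used; 31 mm above the plate's underside. Plate 166 x 64 x 6 mm, 0.17 kg, at first flat on the table, eye end roughly towards the robot. x runs along the plate from the eye end to the grip end, y across, z up out of it.
- plate_eye (a point): Centre of that plate's oblong eye, mid thickness (3 mm above the underside), 88 mm from the block's centre towards the plate's -x; axes as plate_grip. Through hole 76 mm (x) by 40 mm (y), corners slightly filled; rim 14 mm wide at the end away from the grip, 12 mm at the sides; on the grip side the plate is solid.
- stud (a point): Foot of the stud, at the top of the fixed board (320 mm x by 230 mm y, 15 mm thick, stud in the middle, two 22 mm high pins at its y = +100 mm edge). Round stem 12 mm thick, 40 mm high to the head's underside; head: bar 84 mm long along this x, 18 wide (y), 8 thick. z up. Level, the eye cannot pass the head; tilted some 28 degrees it goes on one end first. Either way round will do.
- spare_grip (a point): Centre of the like grip block of the other plate, the same but for its small round eye of about 40 mm: not to be used.
There are look-alikes about, which are no part of the job. What is shaped like the part that bears plate_grip but green, red or white is not meant.

How it is judged:
By the outcome, as a careful person would: the job done as asked, in the order asked, and still so for the second after the job is handed in, with the robot touching nothing.
It also fails if it takes over 40 s, if anything falls off the work surface, if the arm or the gripper's body presses on something with over 40 N, if the wrist force passes 120 N, or if a joint passes its speed limit or range.

ROBOT

A 6-joint arm with a two-finger parallel gripper is mounted at the origin on the work surface. World frame = base frame: x ahead of the robot, y to its left, z up, the work surface at z = 0. Lengths are in mm, angles in rad, forces in N, time in s.
With the tool pointing down it reaches from about 350 to 775 mm from the base axis. Payload 7.3 kg.
Tool frame: the origin (TCP) lies midway between the tips of the shut fingers; the grasp point (between the pads) lies 19 mm behind it; x points along the fingers, y is the direction in which the jaws open and shut, and the axes are right-handed (so a half turn about x gives the same grasp; the last joint's range is limited). The gripper opens to 92 mm and grips with 3 to 60 N. Pads are 19 mm wide; open, the fingers measure 130 mm over their backs; the gripper's body (75 mm by 190 mm) begins 47 mm behind the grasp point.
Start: joints at [1.087, 0.342, 1.524, -0, 1.275, -0.146], TCP at [173.978, 495.355, 226.741] pointing down, gripper open.
Joint ranges: [-2.53, 2.53], [-0.77, 2.02], [0.04, 2.7], [-1, 4.14], [0.28, 2.66], [-3.11, 3.11]. Speed limits (rad/s): [2.57, 2.57, 3.14, 3.14, 3.14, 3.14].

INTERFACE

Orientations are given as [roll, pitch, yaw] about the fixed x, y, z axes, in that order (R = Rz(yaw) Ry(pitch) Rx(roll)).
In Python, from plant import bot gives the robot as it stands. The module is installed in compiled form; this text tells all that it offers.
- The arm moves only by the shell command python3 -m handwheel 'ROWS' [OPENING]. ROWS is JSON, a list that holds one entry, the list of rows, each a list of 4 numbers: the shift along the tool's x, y, z in cm, then the turn about the tool's x in rad. A call has 1 to 8 rows; each row shifts and turns the commanded pose from where the row before left it, along the tool's axes as they then stand; what a row does not reach is not made up. A row lasts 1/12 s, in which the tool goes at most 41.7 mm and 7.16 degrees, less where a joint would pass 70% of its speed; a pose out of reach is approached as far as the arm can. A call is refused whole if a number of a shift passes 4.17 or a number of a turn 0.125, either way. A call with a gripper value outside its range is refused whole. OPENING is the opening, from 0 (shut) to 1 (fully open), set as the call begins (- or left out, the last holds). The fingers move at their own pace and stop on an object; the grip force is fixed at half the most. Time passes only in rows, so rows that do not move let the fingers close. It gives the time, the measured TCP pose, the force and the opening at its end, in the units of the state.
- bot.get_obs(): the state, without advancing time (a new reading comes with each control period).
- bot.capture(name): name is "scene" or "side" or "wrist"; returns (picture, depth): 480x640x3 uint8, red, green, blue; 480x640 float32, mm along the optical axis (not along the pixel's ray), 0 where there is no reading.
- bot.camera_model(name): a dict with "fx", "fy", "cx", "cy" (pixels), "position" and "rotation" of the camera in the world. Camera axes: x right, y down, z forward; pixel columns grow to the right and rows downward; lengths in mm; the calibration is good to about 2 mm. A picture is of the moment at which its call begins: read the wrist's pose just before it. camera_model takes no time and is no camera call; for the wrist camera it gives the pose at the moment of the call.
- bot.close_job(): hands the job in, once; it reports no verdict.
Trained networks look in the newest picture that a camera, given by its name, has taken for a name from the list of things; names that differ only in an ending like _2 or _b are one class to them, and where a whole thing is asked for, a point or a joint stands for the part that bears it (a point fixed in the world has none). Each returns a list of dicts, best first, with "conf" (0 to 1); they miss things now and then, are a little off and sometimes report something else, mostly with a low value. They report only what shows in the picture. A call takes as long as a camera call. They do not tell look-alikes from the thing itself.
- bot.find_in(camera, label): "bbox" ([left, top, width, height] in pixels, round what is visible of it).
- bot.spot_point(camera, label): "point" ([column, row] in pixels: a listed point, or the origin of a listed thing).
The state is a dict: "time": time; "joint_positions": joint angles; "dq": joint speeds; "tau": joint torques, N m; "tool_pos": TCP position; "tcp_rot": TCP orientation; "contact_force": force on the tool from outside, world axes, zero at the start; "moment": the same for the moment, N m; "grip_width": finger opening in mm.
Only numpy, scipy, OpenCV 4.12 (cv2) and the standard library are available. Lean on these libraries where they do the work, as an engineer would, in place of code of your own. Each camera call takes 0.05 s, during which the arm holds its last target.

## Working session

There is one attempt and no reset: what is moved stays moved. The work goes in short steps, Python scripts to look and compute and a shell command to move; the robot and the scene stay as the last step left them, time stands still between calls to the robot, and variables do not carry over. Pictures are saved under pics/ and viewed, and the job is handed in when it is done.

```bash
mkdir -p pics; cat > h.py <<'E'
import numpy as np, cv2
from plant import bot
from scipy.spatial.transform import Rotation as R
def cap(n,f):
    p,d=bot.capture(n); cv2.imwrite('pics/'+f+'.png',p[:,:,::-1]); np.save('pics/'+f+'.npy',d); return p,d
def pix2w(m,u,v,d):
    P=np.array([(u-m['cx'])/m['fx']*d,(v-m['cy'])/m['fy']*d,d]); return np.array(m['rotation'])@P+np.array(m['position'])
def w2pix(m,P):
    q=np.array(m['rotation']).T@(np.array(P)-np.array(m['position'])); return m['fx']*q[0]/q[2]+m['cx'],m['fy']*q[1]/q[2]+m['cy'],q[2]
E
python3 - <<'E'
from h import *
print(bot.get_obs())
for c in ['scene','side','wrist']:
    m=bot.camera_model(c); print(c,m)
    p,d=cap(c,c+'0')
    for l in ['plate_grip','plate_eye','stud','spare_grip']:
        for r in bot.spot_point(c,l)[:4]:
            u,v=r['point']; dd=d[int(v),int(u)] if 0<=v<480 and 0<=u<640 else 0
            print(c,l,r, pix2w(m,u,v,dd).round(0))
print(bot.get_obs()['time'])
E
```

```text
{'time': 0.0, 'joint_positions': array([ 1.08703545e+00,  3.42731713e-01,  1.52504957e+00, -6.13103865e-05,
        1.27538733e+00, -1.45985957e-01]), 'dq': array([ 1.40415763e-03,  9.84102045e-04, -1.15806451e-03, -7.57456980e-05,
       -4.87385539e-04,  1.05718548e-03]), 'tau': array([ 8.03439689e-04, -4.31249177e+01, -2.44221961e+01,  7.18295923e-02,
        5.57357760e-02, -1.44264586e-04]), 'tool_pos': array([173.77047041, 494.96056686, 226.02893761]), 'tcp_rot': array([-1.67959908,  1.56921927, -2.01735611]), 'contact_force': array([ 0.19952934,  0.34258208, -1.12825974]), 'moment': array([ 0.02168692,  0.00890027, -0.03753512]), 'grip_width': 91.76761656798297}
scene {'fx': 557.8639301825402, 'fy': 557.8639301825402, 'cx': 330.90949604478226, 'cy': 236.01898460108754, 'position': array([1480.80260962,  -89.9272912 ,  698.84227815]), 'rotation': array([-2.13111988, -0.00526316,  1.3630713 ])}
scene plate_grip {'point': [476.6, 240.4], 'conf': 0.88} [2464.  893. 1682.]
scene plate_grip {'point': [405.5, 246.0], 'conf': 0.66} [2782. 1211. 2000.]
scene plate_grip {'point': [427.0
[... 1122 characters left out ...]
side plate_eye {'point': [261.8, 188.9], 'conf': 0.77} [-136. -904.  425.]
side plate_eye {'point': [202.0, 219.7], 'conf': 0.75} [ 232. -536.  793.]
side plate_eye {'point': [275.0, 228.4], 'conf': 0.65} [-177. -945.  384.]
side stud {'point': [420.4, 339.4], 'conf': 0.76} [ -661. -1429.  -100.]
side spare_grip {'point': [366.9, 241.8], 'conf': 0.56} [ -612. -1380.   -51.]
wrist {'fx': 373.61007729132047, 'fy': 373.61007729132047, 'cx': 315.2381992512398, 'cy': 240.23814681240222, 'position': array([111.43599685, 516.58936159, 385.50792672]), 'rotation': array([ 2.89174560e+00, -8.62227202e-04,  1.23354932e+00])}
wrist plate_grip {'point': [278.6, 245.5], 'conf': 0.57} [435. 841. 710.]
0.75
```

```bash
cat >> h.py <<'E'
def Rm(m): return R.from_euler('xyz',m['rotation']).as_matrix()
def pix2w(m,u,v,d):
    P=np.array([(u-m['cx'])/m['fx']*d,(v-m['cy'])/m['fy']*d,d]); return Rm(m)@P+np.array(m['position'])
def pixz(m,u,v,z):
    r=Rm(m)@np.array([(u-m['cx'])/m['fx'],(v-m['cy'])/m['fy'],1]); p=np.array(m['position']); return p+r*(z-p[2])/r[2]
def w2pix(m,P):
    q=Rm(m).T@(np.array(P,float)-np.array(m['position'])); return np.array([m['fx']*q[0]/q[2]+m['cx'],m['fy']*q[1]/q[2]+m['cy']])
E
python3 - <<'E'
from h import *
L={'scene':[(476.6,240.4),(405.5,246),(427,174),(486.8,236),(432,201),(522.8,284),(393.8,238.5),(191,283),(339.6,278.8)],
'side':[(308,219.5),(168.5,221),(359,171),(290,186),(333.6,178.7),(261.8,188.9),(202,219.7),(275,228.4),(420,339),(367,242)],'wrist':[(278.6,245.5)]}
for c in L:
    m=bot.camera_model(c); d=np.load(f'pics/{c}0.npy')
    for u,v in L[c]: print(c,u,v,pix2w(m,u,v,d[int(v),int(u)]).round(0))
E
```

```text
scene 476.6 240.4 [542. 437.  44.]
scene 405.5 246 [525. 280.  40.]
scene 427 174 [210. 445.  47.]
scene 486.8 236 [462. 506.  -2.]
scene 432 201 [273. 440.  -1.]
scene 522.8 284 [653. 497.  -1.]
scene 393.8 238.5 [429. 287.  -2.]
scene 191 283 [ 534. -177.   14.]
scene 339.6 278.8 [590. 119.  22.]
side 308 219.5 [505. 273.  29.]
side 168.5 221 [189. 439.  20.]
side 359 171 [750. 450.  28.]
side 290 186 [528. 446.  34.]
side 333.6 178.7 [686. 491.  -2.]
side 261.8 188.9 [472. 531.  -3.]
side 202 219.7 [273. 442.  -2.]
side 275 228.4 [432. 318.  -3.]
side 420 339 [ 525. -180.   25.]
side 367 242 [589. 123.  28.]
wrist 278.6 245.5 [184. 456.  56.]
```

View pics/scene0.png

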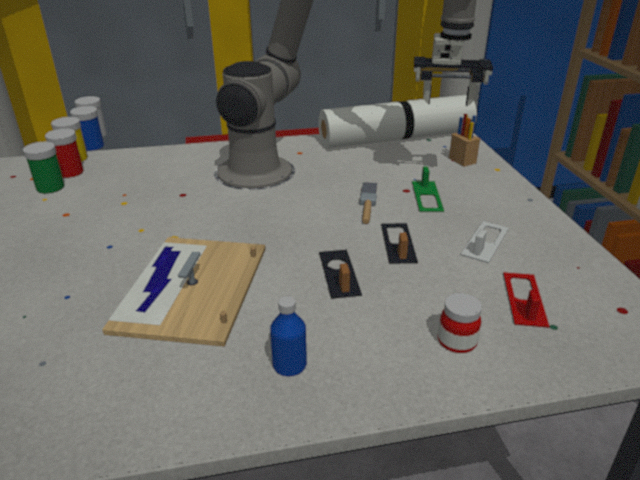

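View pics/side0.png

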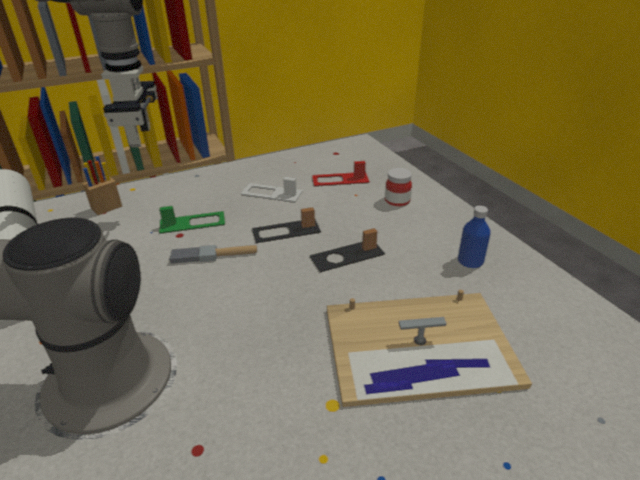

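View pics/wrist0.png

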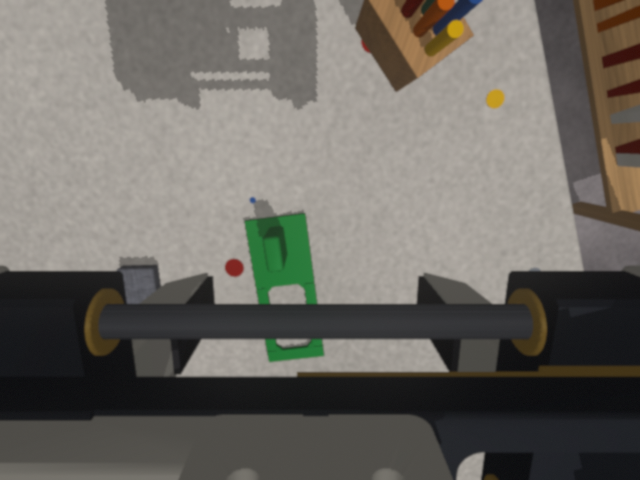

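```bash
python3 - <<'E'
from h import *
def blobs(c,cond,win):
    p=cv2.imread(f'pics/{c}0.png')[:,:,::-1].astype(int); m=bot.camera_model(c); d=np.load(f'pics/{c}0.npy')
    msk=np.zeros(p.shape[:2],np.uint8); x0,y0,x1,y1=win
    msk[y0:y1,x0:x1]=cond(p)[y0:y1,x0:x1]
    v,u=np.nonzero(msk)
    return m,d,u,v
dark=lambda p:(p.max(2)<70)
wood=lambda p:(p[:,:,0]>p[:,:,2]+35)
for c,w in [('scene',(375,215,425,270)),('side',(245,200,330,245))]:
    m,d,u,v=blobs(c,dark,w)
    P=np.array([pixz(m,a,b,6)[:2] for a,b in zip(u,v)]).astype(np.float32)
    (cx,cy),(w_,h_),a=cv2.minAreaRect(P); print(c,'dark rect z6',cx,cy,w_,h_,a,len(P))
    m,d,u,v=blobs(c,wood,w)
    Q=np.array([pix2w(m,a,b,d[b,a]) for a,b in zip(u,v)]); 
    print('wood',len(Q),Q.min(0).round(),Q.max(0).round())
    T=Q[Q[:,2]>50]; print('top',len(T),T.mean(0) if len(T) else 0)
# enlarged crops
p=cv2.imread('pics/scene0.png'); cv2.imwrite('pics/sc_crop.png',np.hstack([cv2.resize(p[200:300,310:430],None,fx=3.3,fy=4),cv2.resize(p[230:340,100:270],(400,400))]))
p=cv2.imread('pics/side0.png'); cv2.imwrite('pics/si_crop.png',np.hstack([cv2.resize(p[200:250,240:340],(400,300)),cv2.resize(p[285:405,320:530],(400,300))]))
E
```

```text
scene dark rect z6 456.7958984375 287.07080078125 61.7352294921875 162.67449951171875 79.95674896240234 642
wood 189 [417. 268.   3.] [530. 317.  56.]
top 64 [511.63644071 277.76442782  53.52840856]
side dark rect z6 449.5418701171875 285.98040771484375 64.18339538574219 161.8257598876953 80.09442138671875 559
wood 210 [490. 268.   8.] [522. 289.  57.]
top 55 [506.12437642 277.33720865  54.52499364]
```

View pics/sc_crop.png

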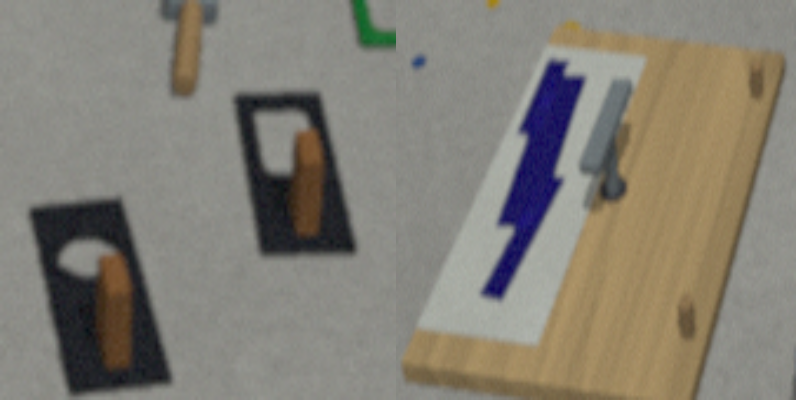

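View pics/si_crop.png

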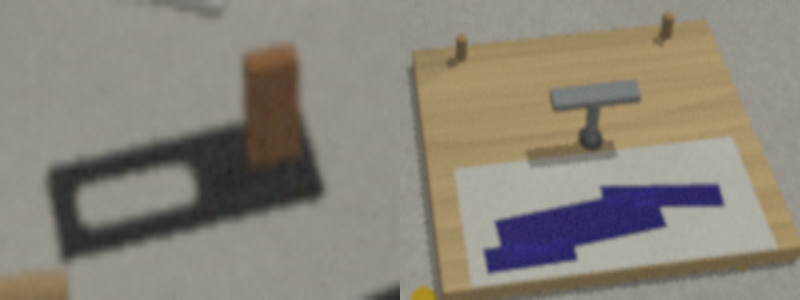

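```bash
python3 - <<'E'
from h import *
for c,w in [('scene',(100,225,275,350)),('side',(320,290,535,410))]:
    p=cv2.imread(f'pics/{c}0.png')[:,:,::-1].astype(int); m=bot.camera_model(c); d=np.load(f'pics/{c}0.npy')
    x0,y0,x1,y1=w
    U,V=np.meshgrid(np.arange(x0,x1),np.arange(y0,y1))
    P=np.array([pix2w(m,a,b,d[b,a]) for a,b in zip(U.ravel(),V.ravel())])
    B=P[(P[:,2]>11)&(P[:,2]<20)]
    print(c,'board',cv2.minAreaRect(B[:,:2].astype(np.float32)), np.median(B[:,2]))
    H=P[(P[:,2]>56)&(P[:,2]<70)]
    H=H[(abs(H[:,0]-525)<80)&(abs(H[:,1]+180)<80)]
    print('head',len(H),cv2.minAreaRect(H[:,:2].astype(np.float32)),H.min(0).round(),H.max(0).round(),np.median(H[:,2]))
    S=P[(P[:,2]>24)&(P[:,2]<40)]; print('other',len(S),S.mean(0) if len(S) else 0, S.min(0),S.max(0))
o=bot.get_obs(); T=R.from_euler('xyz',o['tcp_rot']).as_matrix(); print(T.round(3))
E
```

```text
scene board ((530.705322265625, -176.25047302246094), (230.953857421875, 324.06341552734375), 70.6645736694336) 13.308564545956244
head 253 ((530.7218627929688, -175.845458984375), (18.93804359436035, 86.71296691894531), 70.5362319946289) [ 490. -198.   56.] [ 572. -155.   64.] 60.6743177934286
other 116 [ 565.14427973 -115.04853708   31.40085636] [ 454.66256309 -181.27645359   24.15667155] [673.92279329 -39.60513306  39.79369216]
side board ((528.8713989257812, -174.47689819335938), (233.5095672607422, 320.635009765625), 70.58615112304688) 14.817377971318024
head 432 ((528.49365234375, -174.8629608154297), (20.695730209350586, 84.30075073242188), 69.8272476196289) [ 487. -196.   56.] [ 569. -153.   65.] 62.07460239160298
other 133 [ 545.75495599 -113.1167717    32.24783792] [ 451.54888452 -181.21255196   24.02732   ] [670.22008604 -38.51475522  38.59734056]
[[ 0.     0.331  0.943]
 [ 0.     0.943 -0.331]
 [-1.     0.     0.   ]]
```

```bash
python3 -m handwheel '[[[0,-0.95,3.88,0],[0,-0.95,3.88,0],[0,-0.95,3.88,0],[0,-0.95,3.88,0],[0,-0.95,3.88,0],[0,-0.95,3.88,0],[0,-0.95,3.88,0],[0,-0.95,3.88,0]]]' 1; python3 -m handwheel '[[[0,-0.5,1,-0.08],[0,-0.5,1,-0.083],[0,0,0,0]]]'
cat > st.py <<'E'
from h import *
import sys
o=bot.get_obs(); T=R.from_euler('xyz',o['tcp_rot']).as_matrix(); p=o['tool_pos']
print('t',round(o['time'],2),'tcp',p.round(1),'F',o['contact_force'].round(1),'M',o['moment'].round(2),'w',round(o['grip_width'],1),'zyaw',np.degrees(np.arctan2(T[1,2],T[0,2])).round(1),'down',T[:,0].round(3))
if len(sys.argv)>=4:
    g=np.array([float(a) for a in sys.argv[1:4]]); print('shift cm',(T.T@(g-p)/10).round(2))
if len(sys.argv)>4:
    print('turn',-np.radians(float(sys.argv[4])-np.degrees(np.arctan2(T[1,2],T[0,2]))))
E
python3 st.py 509 277 140 -10
```

```text
time: 1.42
tool_pos: [443.1, 319.4, 226.9]
tcp_rot: [1.2, 1.57, 0.862]
contact_force: [0.9, 1.1, 0.7]
grip_width: 91.8
time: 1.67
tool_pos: [459.5, 303.7, 226.5]
tcp_rot: [-0.697, 1.57, -0.872]
contact_force: [-0.4, -0.1, -0.2]
grip_width: 91.8
t 1.67 tcp [459.5 303.7 226.5] F [-0.4 -0.1 -0.2] M [ 0.06 -0.    0.03] w 91.8 zyaw -10.0 down [ 0. -0. -1.]
shift cm [ 8.65 -1.77  5.33]
turn -0.00021846381958486605
```

```bash
python3 - <<'E'
from h import *
m=bot.camera_model('wrist'); p,d=cap('wrist','wrist1'); 
np.save('pics/wrist1m.npy',m,allow_pickle=True)
for l in ['plate_grip','plate_eye']:
    for r in bot.spot_point('wrist',l)[:3]:
        u,v=r['point']; print(l,r,pix2w(m,u,v,d[int(v),int(u)]).round(1), pixz(m,u,v,31).round(1),pixz(m,u,v,3).round(1))
pp=p.astype(int)
U,V=np.meshgrid(np.arange(0,640,2),np.arange(0,480,2)); U=U.ravel();V=V.ravel()
P=np.array([pix2w(m,a,b,d[b,a]) for a,b in zip(U,V)]); C=pp[V,U]
k=(P[:,2]>48)&(P[:,2]<64)&(np.hypot(P[:,0]-509,P[:,1]-277)<60); print(k.sum(),P[k].min(0),P[k].max(0), cv2.minAreaRect(P[k][:,:2].astype(np.float32)) if k.sum() else 0)
E
```

```text
plate_grip {'point': [476.3, 259.4], 'conf': 0.74} [524.2 446.5  47.4] [530.5 453.   31. ] [541.3 463.9   3. ]
plate_grip {'point': [301.8, 268.0], 'conf': 0.62} [500.7 283.4  57.4] [509.3 280.9  31. ] [518.4 278.2   3. ]
158 [490.00574002 270.51089308  48.84726835] [523.16203817 290.15876169  58.93231298] ((506.35357666015625, 280.5455322265625), (15.048195838928223, 32.2442741394043), 79.5250244140625)
```

View pics/wrist1.png

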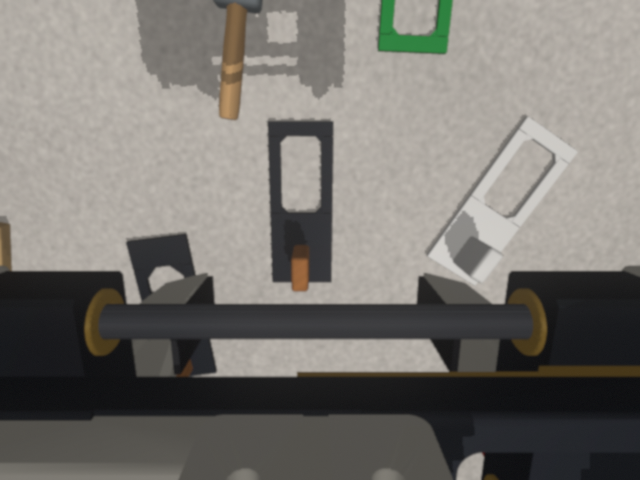

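```bash
python3 -m handwheel '[[[2.5,-0.8,2.5,0],[3.5,-0.8,2.5,0],[4,0,0,0],[4,0,0,0],[3,0,0,0],[2,0,0,0],[0,0,0,0]]]'; python3 st.py 508 278.5 23 -10
```

```text
time: 2.4
tool_pos: [499.5, 281.3, 34.1]
tcp_rot: [-2.613, 1.562, -2.788]
contact_force: [-1.2, -0.7, -0.1]
grip_width: 91.8
t 2.4 tcp [499.5 281.3  34.1] F [-1.2 -0.7 -0.1] M [-0.03  0.03 -0.04] w 91.8 zyaw -10.0 down [-0.008 -0.003 -1.   ]
shift cm [ 1.1  -0.13  0.9 ]
turn -0.0005715838403187416
```

```bash
python3 -m handwheel '[[[0.9,-0.13,0.9,0],[0,0,0,0]]]' 1; python3 -m handwheel '[[[0,0,0,0],[0,0,0,0],[0,0,0,0],[0,0,0,0],[0,0,0,0]]]' 0; python3 st.py
```

```text
time: 2.57
tool_pos: [513.4, 279.1, 29.8]
tcp_rot: [0.44, 1.568, 0.265]
contact_force: [0.5, -0.0, -0.2]
grip_width: 92.0
time: 2.98
tool_pos: [512.0, 278.8, 30.1]
tcp_rot: [0.629, 1.57, 0.454]
contact_force: [-0.2, -0.3, 0.5]
grip_width: 62.8
t 2.98 tcp [512.  278.8  30.1] F [-0.2 -0.3  0.5] M [0.06 0.04 0.01] w 62.8 zyaw -10.0 down [ 0.001  0.    -1.   ]
```

```bash
python3 -m handwheel '[[[0.5,0,-0.3,0],[0,0,0,0],[0,0,0,0],[0,0,0,0],[0,0,0,0],[0,0,0,0],[0,0,0,0],[0,0,0,0]]]' 0; python3 st.py;
```

```text
time: 3.65
tool_pos: [508.9, 279.2, 24.5]
tcp_rot: [0.818, 1.571, 0.643]
contact_force: [-0.5, 0.8, 0.4]
grip_width: 16.0
t 3.65 tcp [508.9 279.2  24.5] F [-0.5  0.8  0.4] M [ 0.02 -0.06  0.04] w 16.0 zyaw -10.0 down [ 0.  0. -1.]
```

```bash
python3 -m handwheel '[[[-2,0,0,0],[-3,0,0,0],[-3,0,0,0],[-2,0,0,0],[0,0,0,0]]]'; python3 st.py; python3 - <<'E'
from h import *
p,d=cap('side','side1')
cv2.imwrite('pics/side1c.png',cv2.resize(p[120:280,200:400,::-1],(800,600)))
E
```

```text
time: 4.07
tool_pos: [511.2, 280.1, 129.0]
tcp_rot: [0.546, 1.562, 0.371]
contact_force: [0.3, 0.6, -0.9]
grip_width: 15.8
t 4.07 tcp [511.2 280.1 129. ] F [ 0.3  0.6 -0.9] M [ 0.07 -0.17 -0.04] w 15.8 zyaw -10.0 down [ 0.008  0.003 -1.   ]
```

View pics/side1c.png

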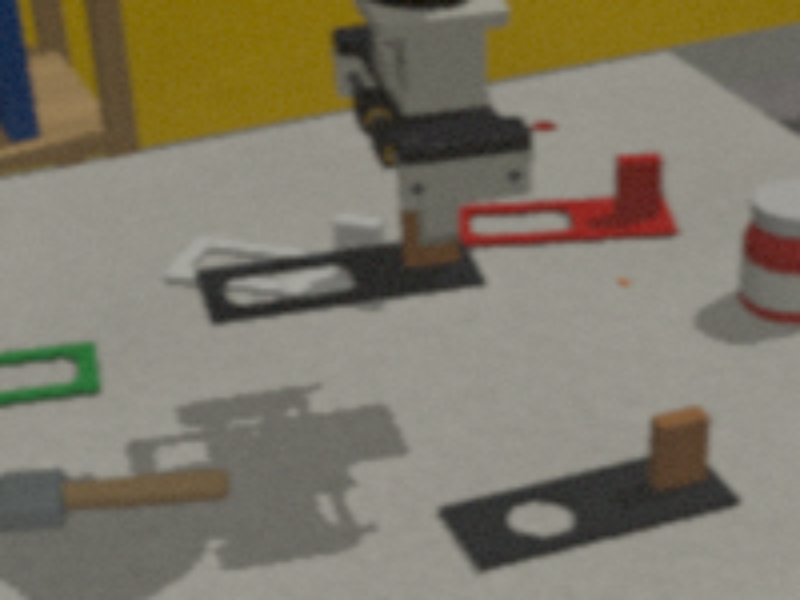

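```bash
python3 - <<'E'
from h import *
print(bot.get_obs()['joint_positions'].round(3))
for c,w in [('scene',(265,295,310,375)),('side',(455,205,495,270)),('scene',(318,248,362,300)),('side',(308,225,388,272))]:
    p=cv2.imread(f'pics/{c}0.png')[:,:,::-1].astype(int); m=bot.camera_model(c); d=np.load(f'pics/{c}0.npy')
    x0,y0,x1,y1=w
    P=np.array([pix2w(m,a,b,d[b,a]) for b in range(y0,y1) for a in range(x0,x1)])
    C=p[y0:y1,x0:x1].reshape(-1,3)
    if w[0] in(265,455):
        k=P[:,2]>10; print(c,'bottle',P[k].min(0).round(),P[k].max(0).round())
    else:
        k=(C.max(1)<70)
        print(c,'spare',cv2.minAreaRect(P[k][:,:2].astype(np.float32)),P[k].min(0).round(),P[k].max(0).round())
E
```

```text
[ 0.37   0.535  1.507  0.     1.095 -1.026]
scene bottle [770. -90.  10.] [1481.   17.  699.]
side bottle [ 112. -656.   10.] [810.  11. 673.]
scene spare ((972.867919921875, 47.37254333496094), (82.45475769042969, 1049.0933837890625), 79.36785888671875) [457. -90.  -1.] [1481.  162.  699.]
side spare ((390.0365905761719, -221.33737182617188), (1017.3792114257812, 174.26654052734375), 67.11487579345703) [ 112. -656.   -1.] [620. 275. 673.]
```

```bash
cat > plan.py <<'E'
# plan.py x y z yaw n : print rows (straight line world, turn spread)
from h import *
import sys
x,y,z,yaw=map(float,sys.argv[1:5]); n=int(sys.argv[5])
o=bot.get_obs(); T=R.from_euler('xyz',o['tcp_rot']).as_matrix(); p=o['tool_pos']
a0=np.arctan2(T[1,2],T[0,2]); da=(np.radians(yaw)-a0+np.pi)%(2*np.pi)-np.pi
st=(np.array([x,y,z])-p)/n/10
print('dist/row',np.linalg.norm(st),'turn/row',-da/n, 'tcp',p.round(1),'yaw',np.degrees(a0).round(1))
rows=[]
for i in range(n):
    a=a0+da*i/n
    zt=np.array([np.cos(a),np.sin(a),0]); xt=np.array([0,0,-1.]); yt=np.cross(zt,xt)
    rows.append([round(float(v),2) for v in (st@xt,st@yt,st@zt)]+[round(-da/n,3)])
for i in range(0,n,8): print(str(rows[i:i+8]).replace(' ',''))
E
python3 plan.py 441 -425 135 -109.5 18
python3 - <<'E'
from h import *
m=bot.camera_model('scene'); print(pixz(m,45,188,0),pixz(m,68,170,0))
E
```

```text
dist/row 3.933620546415633 turn/row 0.09646377159152186 tcp [510.  279.6 126.5] yaw -10.0
[[-0.05,-3.92,0.3,np.float64(0.096)],[-0.05,-3.87,0.68,np.float64(0.096)],[-0.05,-3.79,1.05,np.float64(0.096)],[-0.05,-3.67,1.41,np.float64(0.096)],[-0.05,-3.52,1.76,np.float64(0.096)],[-0.05,-3.33,2.09,np.float64(0.096)],[-0.05,-3.12,2.4,np.float64(0.096)],[-0.05,-2.87,2.69,np.float64(0.096)]]
[[-0.05,-2.6,2.95,np.float64(0.096)],[-0.05,-2.3,3.19,np.float64(0.096)],[-0.05,-1.99,3.4,np.float64(0.096)],[-0.05,-1.65,3.57,np.float64(0.096)],[-0.05,-1.3,3.71,np.float64(0.096)],[-0.05,-0.93,3.82,np.float64(0.096)],[-0.05,-0.56,3.89,np.float64(0.096)],[-0.05,-0.18,3.93,np.float64(0.096)]]
[[-0.05,0.2,3.93,np.float64(0.096)],[-0.05,0.57,3.89,np.float64(0.096)]]
[  -2.27364148 -567.18250209    0.        ] [-109.86570904 -527.02009414    0.        ]
```

```bash
python3 -m handwheel '[[[-0.05,-3.9,0.3,0.096],[-0.05,-3.9,0.7,0.096],[-0.05,-3.8,1.05,0.096],[-0.05,-3.7,1.4,0.096],[-0.05,-3.5,1.75,0.096],[-0.05,-3.3,2.1,0.096],[-0.05,-3.1,2.4,0.096],[-0.05,-2.9,2.7,0.096]]]'; python3 plan.py 441 -425 135 -109.5 10
```

```text
time: 4.78
tool_pos: [477.4, -35.7, 126.8]
tcp_rot: [-2.464, 1.568, 2.872]
contact_force: [0.3, 0.7, -1.6]
grip_width: 15.8
dist/row 3.9109014168009577 turn/row 0.09637308859423133 tcp [477.4 -35.7 126.8] yaw -54.3
[[-0.08,-2.57,2.95,np.float64(0.096)],[-0.08,-2.27,3.18,np.float64(0.096)],[-0.08,-1.96,3.39,np.float64(0.096)],[-0.08,-1.62,3.56,np.float64(0.096)],[-0.08,-1.27,3.7,np.float64(0.096)],[-0.08,-0.91,3.8,np.float64(0.096)],[-0.08,-0.54,3.87,np.float64(0.096)],[-0.08,-0.16,3.91,np.float64(0.096)]]
[[-0.08,0.21,3.9,np.float64(0.096)],[-0.08,0.59,3.87,np.float64(0.096)]]
```

```bash
python3 -m handwheel '[[[-0.1,-2.6,2.95,0.096],[-0.1,-2.3,3.2,0.096],[-0.1,-1.95,3.4,0.096],[-0.1,-1.6,3.55,0.096],[-0.1,-1.3,3.7,0.096],[-0.1,-0.9,3.8,0.096],[-0.1,-0.5,3.85,0.096],[-0.1,-0.15,3.9,0.096]]]';python3 -m handwheel '[[[0,0.2,3.9,0.096],[0,0.6,3.85,0.096],[0,0,0,0],[0,0,0,0]]]'; python3 st.py 441 -425 40 -109.5
python3 - <<'E'
from h import *
p,d=cap('side','side2'); cap('scene','scene2')
E
```

```text
time: 5.45
tool_pos: [450.5, -347.2, 134.4]
tcp_rot: [-2.261, 1.567, 2.307]
contact_force: [0.5, -1.2, -1.9]
grip_width: 16.1
time: 5.78
tool_pos: [443.7, -424.8, 133.7]
tcp_rot: [-2.136, 1.567, 2.242]
contact_force: [-0.5, 0.5, -1.5]
grip_width: 16.0
t 5.78 tcp [ 443.7 -424.8  133.7] F [-0.5  0.5 -1.5] M [-0.15  0.14 -0.08] w 16.0 zyaw -109.2 down [-0.002  0.003 -1.   ]
shift cm [ 9.37 -0.22  0.12]
turn 0.005465486576394579
```

View pics/side2.png

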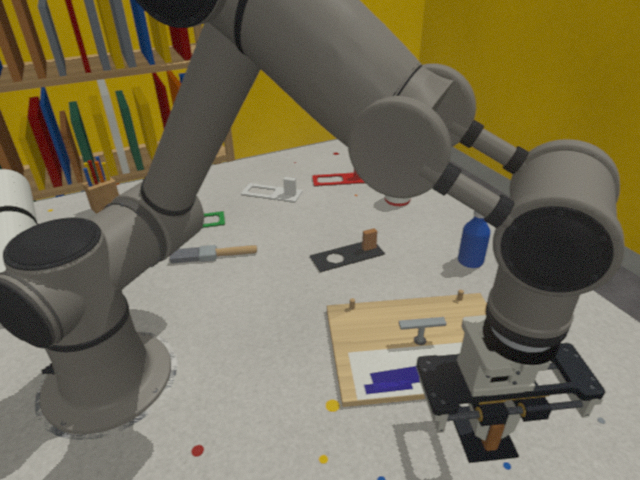

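View pics/scene2.png

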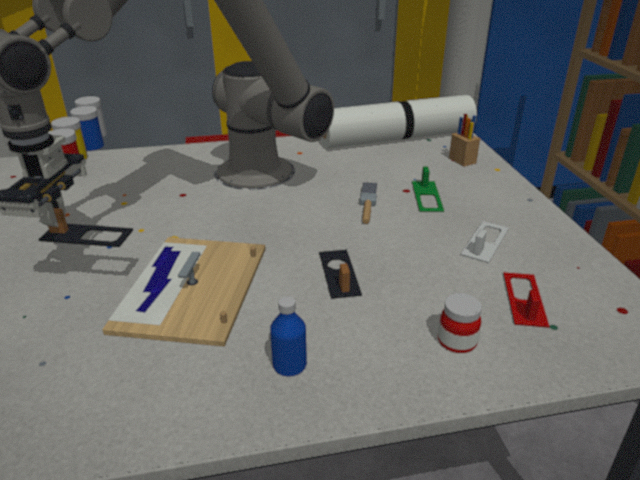

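```bash
python3 -m handwheel '[[[3,-0.1,0,0.005],[3,0,0,0],[2.5,0,0,0],[1.6,0,0,0],[0,0,0,0],[0,0,0,0]]]'; python3 st.py 441 -425 27
```

```text
time: 6.38
tool_pos: [444.4, -421.5, 34.7]
tcp_rot: [-2.183, 1.568, 2.194]
contact_force: [1.4, -0.7, -1.4]
grip_width: 16.1
t 6.38 tcp [ 444.4 -421.5   34.7] F [ 1.4 -0.7 -1.4] M [-0.17  0.05 -0.01] w 16.1 zyaw -109.2 down [-0.002  0.002 -1.   ]
shift cm [ 0.77 -0.2   0.44]
```

```bash
python3 -m handwheel '[[[0.3,0,-0.3,0],[0,0,-0.25,0],[0,0,0,0]]]'; python3 st.py; python3 -m handwheel '[[[0,0,-0.25,0],[0,0,0,0]]]'; python3 st.py
```

```text
time: 6.63
tool_pos: [446.9, -418.2, 33.7]
tcp_rot: [1.028, 1.569, -0.879]
contact_force: [0.5, -0.8, -1.2]
grip_width: 15.9
t 6.63 tcp [ 446.9 -418.2   33.7] F [ 0.5 -0.8 -1.2] M [-0.12  0.05 -0.01] w 15.9 zyaw -109.3 down [ 0.001 -0.002 -1.   ]
time: 6.8
tool_pos: [447.1, -418.0, 34.1]
tcp_rot: [0.587, 1.566, -1.32]
contact_force: [-3.3, -6.0, 0.3]
grip_width: 16.1
t 6.8 tcp [ 447.1 -418.    34.1] F [-3.3 -6.   0.3] M [-1.07  0.68  0.06] w 16.1 zyaw -109.3 down [ 0.001 -0.005 -1.   ]
```

```bash
python3 -m handwheel '[[[0,0,0.6,0],[0.6,0,0,0],[0,0,0,0],[0,0,0,0]]]'; python3 st.py; python3 -m handwheel '[[[0,0,-0.4,0],[0,0,-0.2,0],[0,0,0,0]]]'; python3 st.py
```

```text
time: 7.13
tool_pos: [444.7, -421.0, 25.7]
tcp_rot: [-2.348, 1.569, 2.027]
contact_force: [0.1, -0.0, -1.4]
grip_width: 15.5
t 7.13 tcp [ 444.7 -421.    25.7] F [ 0.1 -0.  -1.4] M [-0.12  0.1  -0.01] w 15.5 zyaw -109.3 down [-0.001  0.002 -1.   ]
time: 7.38
tool_pos: [446.7, -417.7, 27.0]
tcp_rot: [0.29, 1.567, -1.616]
contact_force: [-3.4, -7.1, 0.3]
grip_width: 16.0
t 7.38 tcp [ 446.7 -417.7   27. ] F [-3.4 -7.1  0.3] M [-1.51  1.02  0.06] w 16.0 zyaw -109.2 down [-0.    -0.004 -1.   ]
```

```bash
python3 -m handwheel '[[[-0.3,0,-0.15,0],[-0.3,0,-0.15,0],[0,0,0,0]]]'; python3 st.py;  python3 - <<'E'
from h import *
p,d=cap('scene','scene3'); cv2.imwrite('pics/scene3c.png',cv2.resize(p[170:290,20:180,::-1],(800,600)))
E
```

```text
time: 7.63
tool_pos: [447.8, -415.3, 33.6]
tcp_rot: [0.42, 1.566, -1.487]
contact_force: [-4.6, -8.2, -1.0]
grip_width: 15.8
t 7.63 tcp [ 447.8 -415.3   33.6] F [-4.6 -8.2 -1. ] M [-1.67  1.1   0.13] w 15.8 zyaw -109.3 down [ 0.    -0.005 -1.   ]
```

View pics/scene3c.png

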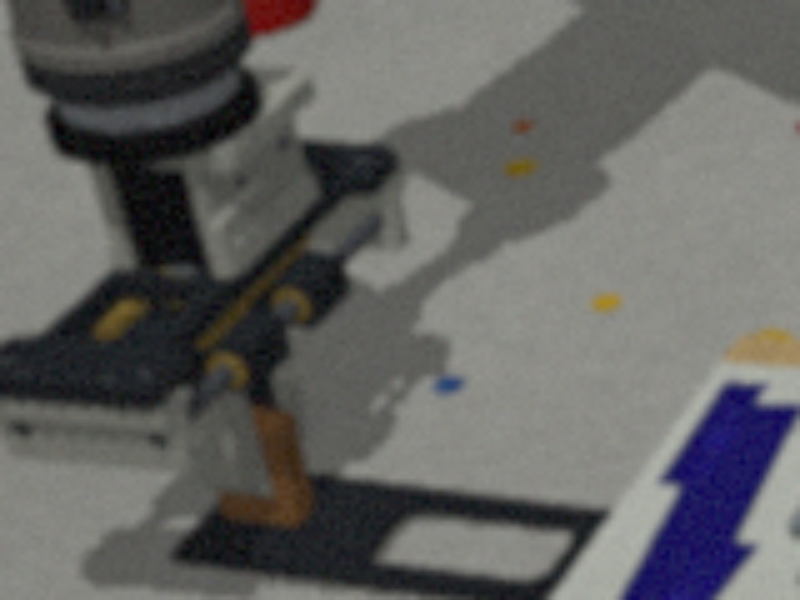

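```bash
python3 -m handwheel '[[[-0.4,0,-0.17,0],[-0.4,0,-0.17,0],[-0.4,0,-0.18,0],[-0.4,0,-0.18,0],[0,0,0,0]]]'; python3 st.py;  python3 - <<'E'
from h import *
p,d=cap('scene','scene4'); cv2.imwrite('pics/scene4c.png',cv2.resize(p[170:290,20:180,::-1],(800,600)))
E
```

```text
time: 8.1
tool_pos: [450.3, -408.0, 49.7]
tcp_rot: [0.472, 1.567, -1.435]
contact_force: [-4.4, -6.3, 0.7]
grip_width: 15.6
t 8.1 tcp [ 450.3 -408.    49.7] F [-4.4 -6.3  0.7] M [-1.3   0.86  0.08] w 15.6 zyaw -109.3 down [ 0.001 -0.004 -1.   ]
```

View pics/scene4c.png

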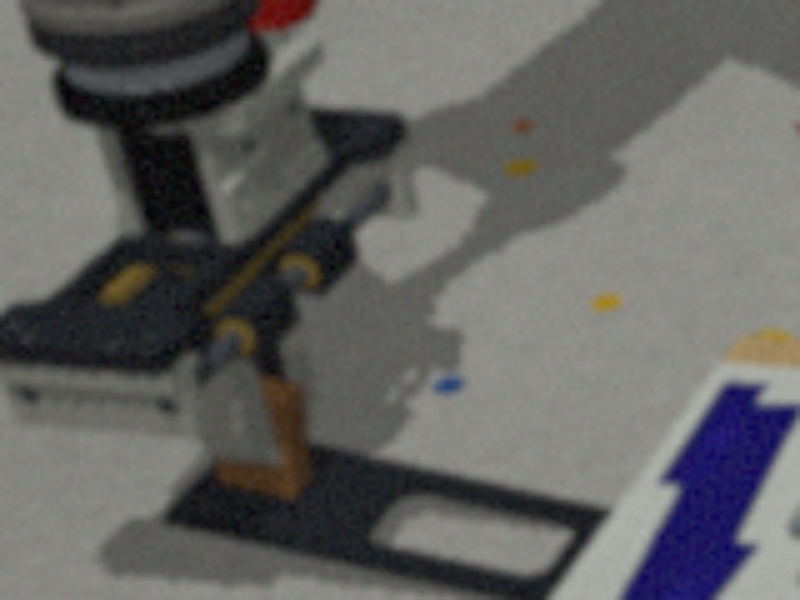

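```bash
python3 -m handwheel '[[[-0.4,0,-0.2,0],[-0.4,0,-0.2,0],[-0.4,0,-0.21,0],[-0.35,0,-0.22,0],[-0.35,0,-0.22,0],[-0.35,0,-0.22,0],[0,0,0,0]]]'; python3 st.py;  python3 -m handwheel '[[[-0.35,0,-0.25,0],[-0.35,0,-0.25,0],[-0.35,0,-0.26,0],[-0.33,0,-0.27,0],[-0.33,0,-0.27,0],[0,0,0,0]]]'; python3 st.py; python3 - <<'E'
from h import *
p,d=cap('scene','scene5'); cv2.imwrite('pics/scene5c.png',cv2.resize(p[170:290,20:180,::-1],(800,600)))
E
```

```text
time: 8.73
tool_pos: [454.8, -394.6, 71.7]
tcp_rot: [0.702, 1.569, -1.205]
contact_force: [-3.3, -4.4, -0.4]
grip_width: 15.6
t 8.73 tcp [ 454.8 -394.6   71.7] F [-3.3 -4.4 -0.4] M [-1.01  0.58  0.07] w 15.6 zyaw -109.3 down [ 0.001 -0.002 -1.   ]
time: 9.23
tool_pos: [459.1, -381.4, 88.5]
tcp_rot: [2.854, 1.57, 0.947]
contact_force: [-1.0, -1.8, -1.3]
grip_width: 15.7
t 9.23 tcp [ 459.1 -381.4   88.5] F [-1.  -1.8 -1.3] M [-0.61  0.29  0.01] w 15.7 zyaw -109.3 down [ 0.  0. -1.]
```

View pics/scene5c.png

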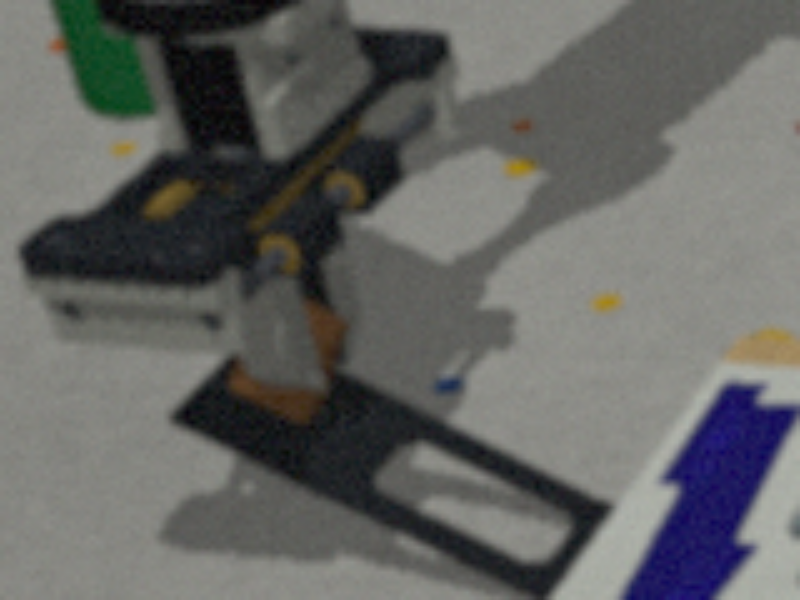

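```bash
python3 -m handwheel '[[[-1,0,0.5,0],[-2.5,0,0,0],[-2.8,0,0,0],[-2,0,0,0],[0,0,0,0]]]'; python3 plan.py 567.2 -188.7 174 -19.5 15; python3 - <<'E'
from h import *
p,d=cap('scene','scene6'); cv2.imwrite('pics/scene6c.png',cv2.resize(p[150:270,20:180,::-1],(800,600)))
E
```

```text
time: 9.7
tool_pos: [458.7, -388.4, 176.2]
tcp_rot: [1.2, 1.563, -0.708]
contact_force: [1.1, -0.1, -0.9]
grip_width: 15.4
dist/row 1.515009909538317 turn/row -0.10450071647407763 tcp [ 458.7 -388.4  176.2] yaw -109.3
[[0.01,0.24,-1.5,np.float64(-0.105)],[0.01,0.4,-1.46,np.float64(-0.105)],[0.01,0.55,-1.41,np.float64(-0.105)],[0.01,0.69,-1.35,np.float64(-0.105)],[0.01,0.83,-1.27,np.float64(-0.105)],[0.01,0.96,-1.17,np.float64(-0.105)],[0.01,1.07,-1.07,np.float64(-0.105)],[0.01,1.18,-0.95,np.float64(-0.105)]]
[[0.01,1.27,-0.82,np.float64(-0.105)],[0.01,1.35,-0.69,np.float64(-0.105)],[0.01,1.42,-0.54,np.float64(-0.105)],[0.01,1.46,-0.39,np.float64(-0.105)],[0.01,1.5,-0.24,np.float64(-0.105)],[0.01,1.51,-0.08,np.float64(-0.105)],[0.01,1.51,0.08,np.float64(-0.105)]]
```

View pics/scene6c.png

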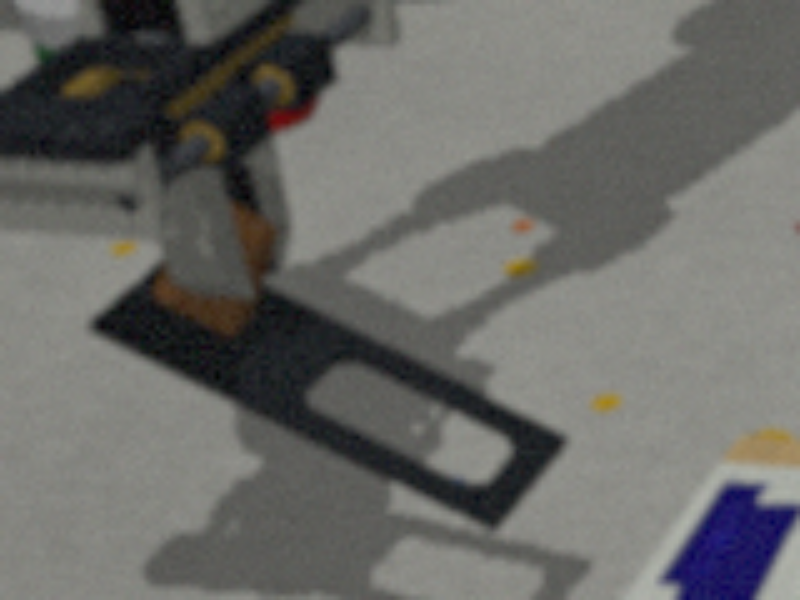

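```bash
python3 -m handwheel '[[[0,0.25,-1.5,-0.105],[0,0.4,-1.45,-0.105],[0,0.55,-1.4,-0.105],[0,0.7,-1.35,-0.105],[0,0.85,-1.25,-0.105],[0,0.95,-1.15,-0.105],[0,1.05,-1.05,-0.105],[0,1.2,-0.95,-0.105]]]';  python3 -m handwheel '[[[0,1.25,-0.8,-0.105],[0,1.35,-0.7,-0.105],[0,1.4,-0.55,-0.105],[0,1.45,-0.4,-0.105],[0,1.5,-0.25,-0.105],[0,1.5,-0.1,-0.105],[0,1.5,0.1,-0.105],[0,0,0,0]]]'; python3 st.py 567.2 -188.7 174 -19.5; python3 - <<'E'
from h import *
print(bot.camera_model('wrist')['position'])
p,d=cap('scene','scene7'); cv2.imwrite('pics/scene7c.png',cv2.resize(p[150:330,80:320,::-1],(800,600)))
p,d=cap('side','side7'); cv2.imwrite('pics/side7c.png',cv2.resize(p[230:410,320:560,::-1],(800,600)))
p,d=cap('wrist','wrist7')
E
```

```text
time: 10.42
tool_pos: [514.6, -279.7, 169.2]
tcp_rot: [-2.867, 1.567, 2.354]
contact_force: [0.5, -0.0, -2.1]
grip_width: 15.4
time: 11.08
tool_pos: [564.7, -185.2, 169.2]
tcp_rot: [2.57, 1.567, 2.244]
contact_force: [0.3, -0.2, -1.7]
grip_width: 16.2
t 11.08 tcp [ 564.7 -185.2  169.2] F [ 0.3 -0.2 -1.7] M [0.02 0.02 0.  ] w 16.2 zyaw -18.7 down [-0.002  0.003 -1.   ]
shift cm [-0.48 -0.25  0.35]
turn 0.014056337087946959
[ 502.2758827  -165.09736501  328.25032231]
```

View pics/scene7c.png

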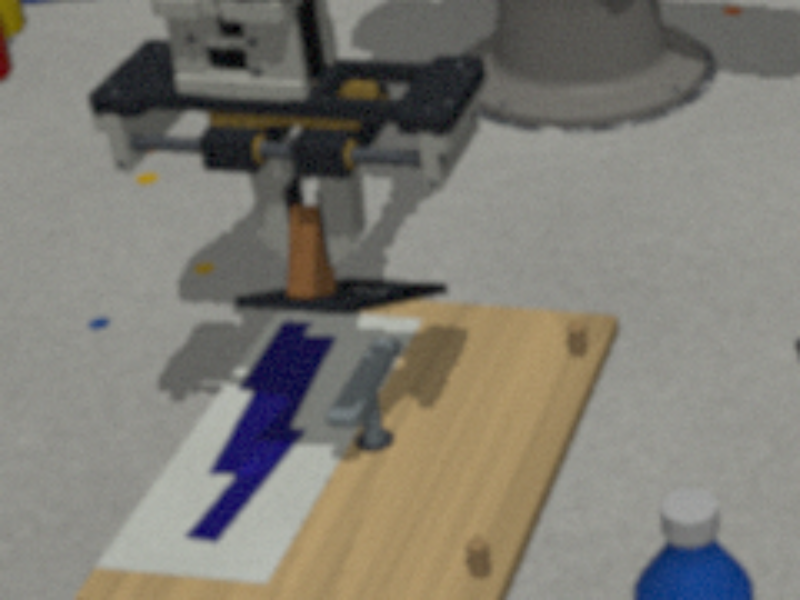

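View pics/side7c.png

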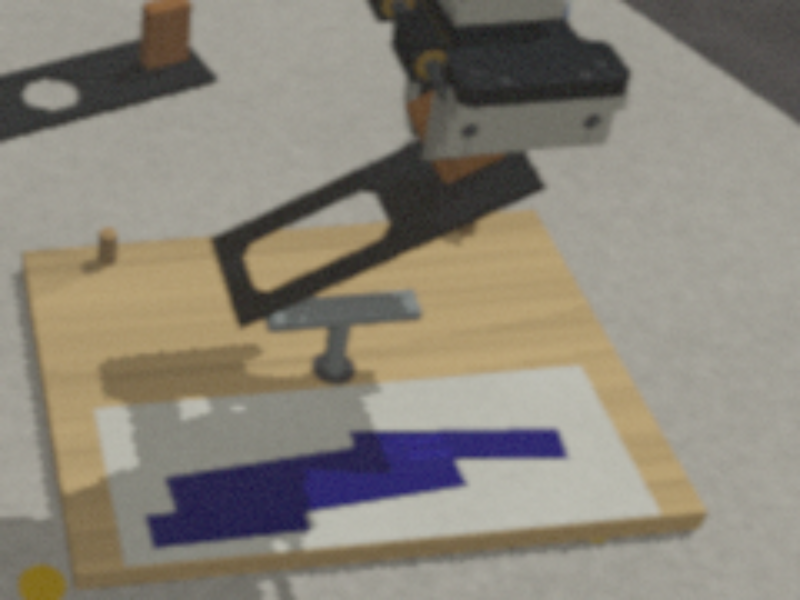

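View pics/wrist7.png

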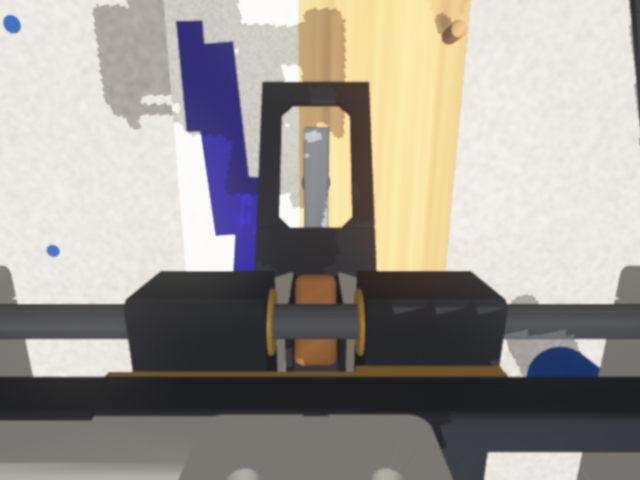

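```bash
python3 - <<'E'
from h import *
m=bot.camera_model('wrist'); d=np.load('pics/wrist7.npy'); p=cv2.imread('pics/wrist7.png').max(2)
a=np.radians(-19.5); ex=np.array([np.cos(a),np.sin(a),0]); ey=np.array([-np.sin(a),np.cos(a),0]); S=np.array([529.5,-175.3,0])
def s(u,v):
    P=pix2w(m,u,v,d[v,u]); return np.array([(P-S)@ex,(P-S)@ey,P[2]]).round(1)
pts=[s(u,v) for v in range(130,265,8) for u in (270,361)]
Q=np.array(pts); k=Q[:,2]>60; c=np.polyfit(Q[k,0],Q[k,2],1); print('theta',np.degrees(np.arctan(c[0])),c, np.abs(np.polyval(c,Q[k,0])-Q[k,2]).max())
for n,u,v in [('endrim top outer',316,86),('rim inner',316,101),('head L',316,132),('head R',316,222),('near edge',316,236),('eyeL',277,180),('eyeR',357,180),('headW',304,175),('headW2',330,175)]: print(n,s(u,v))
print(s(265,180),s(368,180))
o=bot.get_obs(); P=o['tool_pos']; print('G',((P-S)@ex).round(1),((P-S)@ey).round(1),P[2]+19)
E
```

```text
theta 28.160143801442572 [  0.53530001 126.30222093] 1.7303294804390106
endrim top outer [-63.1  -1.1  94. ]
rim inner [-54.4  -1.1  97.5]
head L [-38.1  -0.9  64.5]
head R [24.3 -0.5 64.2]
near edge [ 17.6  -0.7 135.2]
eyeL [-10.6 -22.4 120.2]
eyeR [-10.9  21.8 120.7]
headW [-9.1 -9.1 62.4]
headW2 [-5.7 11.1 16.4]
[-10.6 -29.  120.6] [-10.9  27.8 121. ]
G 36.6 -0.5 188.88180113828554
```

```bash
python3 -m handwheel '[[[1.2,0,0.1,0.014],[1.5,0,0,0],[1.5,0,0,0],[1.2,0,0,0],[0,0,0,0],[0,0,0,0]]]'; python3 st.py; python3 - <<'E'
from h import *
p,d=cap('side','side8'); cv2.imwrite('pics/side8c.png',cv2.resize(p[230:410,320:560,::-1],(800,600)))
E
```

```text
time: 11.73
tool_pos: [564.7, -188.9, 116.3]
tcp_rot: [3.03, 1.569, 2.681]
contact_force: [-0.6, 0.8, -1.2]
grip_width: 15.9
t 11.73 tcp [ 564.7 -188.9  116.3] F [-0.6  0.8 -1.2] M [ 0.02 -0.05  0.  ] w 15.9 zyaw -20.0 down [-0.002  0.001 -1.   ]
```

View pics/side8c.png

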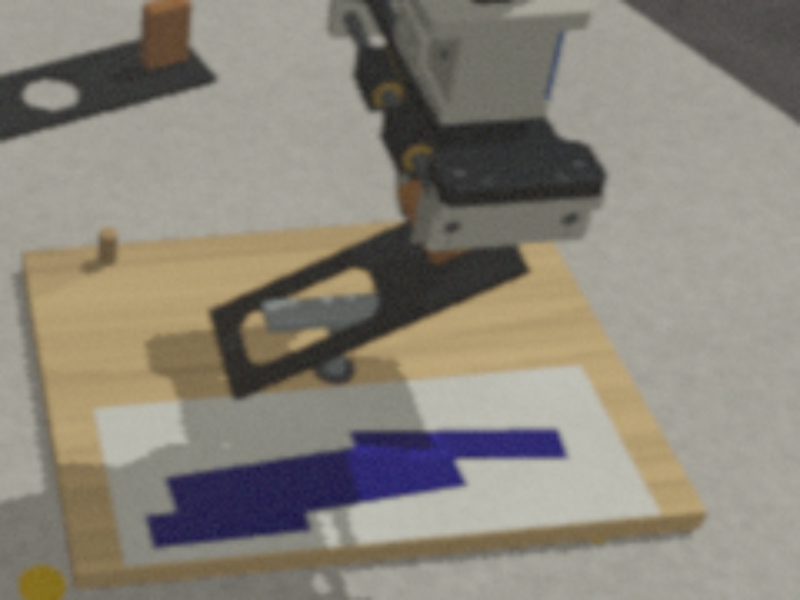

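```bash
python3 -m handwheel '[[[0,0,0.8,0],[0,0,1,0],[0,0,1,0],[0,0,0.9,0],[0,0,0,0],[0,0,0,0]]]'; python3 st.py; python3 - <<'E'
from h import *
p,d=cap('side','side9'); cv2.imwrite('pics/side9c.png',cv2.resize(p[230:410,320:560,::-1],(800,600)))
p,d=cap('wrist','wrist9')
E
```

```text
time: 12.28
tool_pos: [600.9, -201.2, 117.5]
tcp_rot: [-0.047, 1.57, -0.394]
contact_force: [-1.0, 0.7, -1.9]
grip_width: 15.7
t 12.28 tcp [ 600.9 -201.2  117.5] F [-1.   0.7 -1.9] M [-0.01  0.01  0.02] w 15.7 zyaw -19.9 down [ 0.001 -0.    -1.   ]
```

View pics/side9c.png

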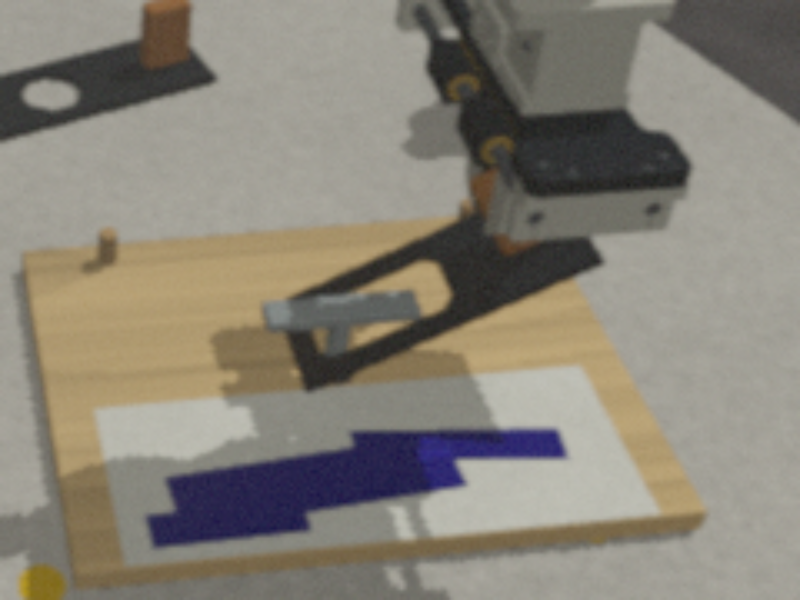

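View pics/wrist9.png

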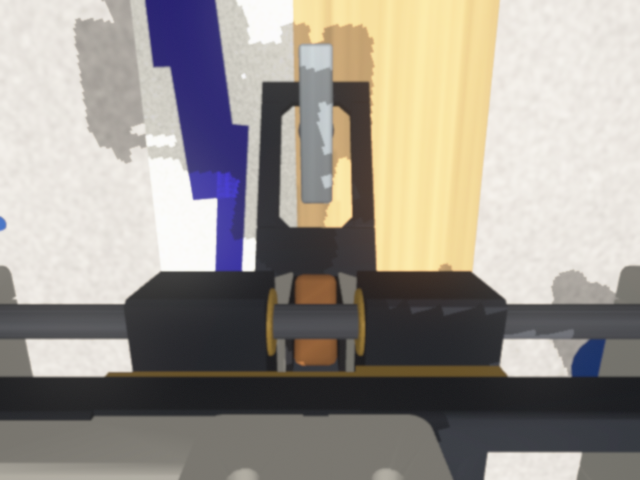

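```bash
python3 -m handwheel '[[[0.6,0,0,0],[0.6,0,0,0],[0.3,0,0,0],[0,0,0,0],[0,0,0,0]]]'; python3 st.py; python3 -m handwheel '[[[0.4,0,0.25,0],[0.5,0,0.4,0],[0.5,0,0.4,0],[0.5,0,0.4,0],[0,0,0,0]]]'; python3 st.py;python3 - <<'E'
from h import *
p,d=cap('side','side10'); cv2.imwrite('pics/side10c.png',cv2.resize(p[230:410,320:560,::-1],(800,600)))
E
```

```text
time: 12.8
tool_pos: [600.0, -200.8, 101.5]
tcp_rot: [2.963, 1.57, 2.616]
contact_force: [-0.2, 0.2, -2.1]
grip_width: 15.9
t 12.8 tcp [ 600.  -200.8  101.5] F [-0.2  0.2 -2.1] M [-0.03 -0.06  0.04] w 15.9 zyaw -19.9 down [-0.001  0.    -1.   ]
time: 13.22
tool_pos: [615.1, -206.3, 82.3]
tcp_rot: [0.026, 1.569, -0.321]
contact_force: [2.2, -0.3, 1.6]
grip_width: 16.0
t 13.22 tcp [ 615.1 -206.3   82.3] F [ 2.2 -0.3  1.6] M [-0.02 -0.1  -0.02] w 16.0 zyaw -19.9 down [ 0.001 -0.    -1.   ]
```

View pics/side10c.png

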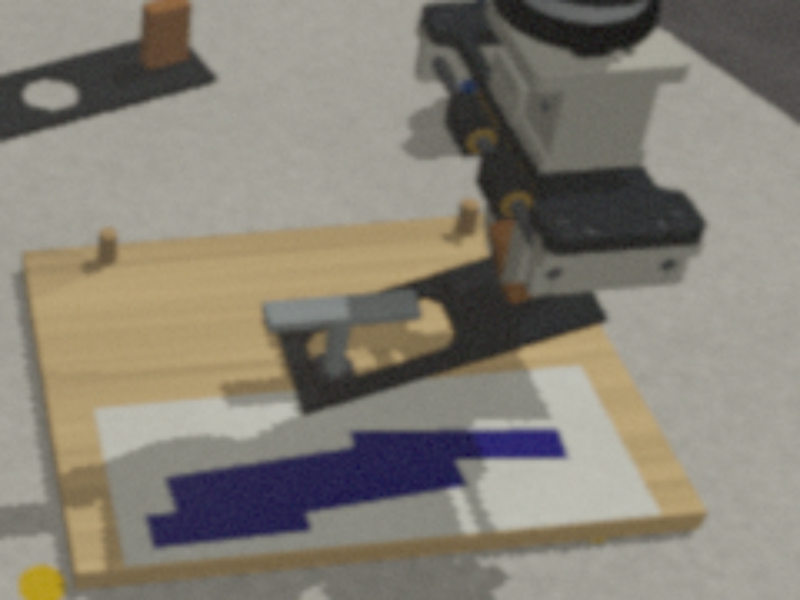

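```bash
python3 -m handwheel '[[[0.5,0,0.33,0],[0.5,0,0.32,0],[0.5,0,0.3,0],[0.5,0,0.28,0],[0.5,0,0.25,0],[0.5,0,0.22,0],[0.5,0,0.2,0],[0,0,0,0]]]'; python3 st.py; python3 - <<'E'
from h import *
p,d=cap('side','side11'); cv2.imwrite('pics/side11c.png',cv2.resize(p[230:410,320:560,::-1],(800,600)))
E
```

```text
time: 13.93
tool_pos: [631.6, -212.1, 46.4]
tcp_rot: [2.974, 1.569, 2.627]
contact_force: [1.2, -0.1, 0.5]
grip_width: 15.9
t 13.93 tcp [ 631.6 -212.1   46.4] F [ 1.2 -0.1  0.5] M [-0.03 -0.05  0.04] w 15.9 zyaw -19.9 down [-0.001  0.001 -1.   ]
```

View pics/side11c.png

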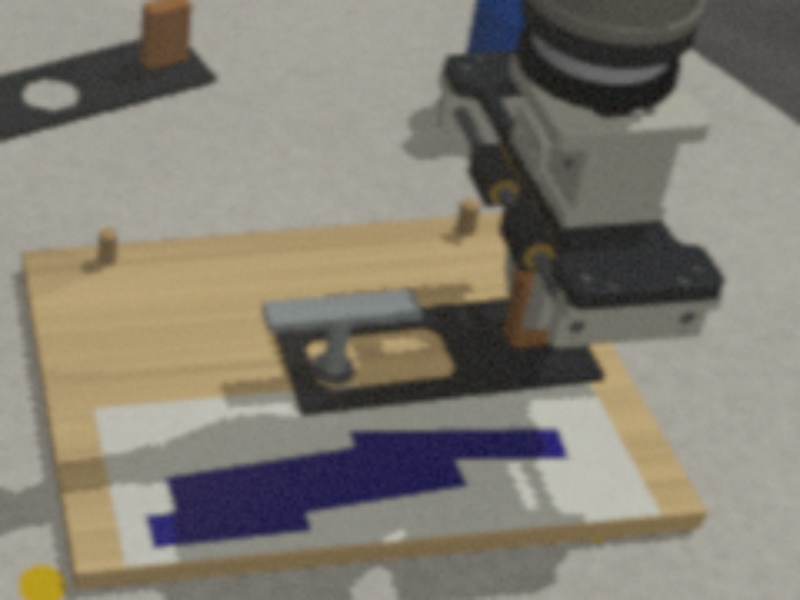

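```bash
python3 -m handwheel '[[[0.35,0,0.1,0],[0.3,0,0.1,0],[0.15,0,0,0],[0,0,0,0],[0,0,0,0]]]'; python3 st.py; python3 -m handwheel '[[[0,0,-0.5,0],[0,0,-0.6,0],[0,0,-0.6,0],[0,0,-0.5,0],[0,0,0,0],[0,0,0,0]]]'; python3 st.py; python3 - <<'E'
from h import *
p,d=cap('side','side12'); cv2.imwrite('pics/side12c.png',cv2.resize(p[230:410,320:560,::-1],(800,600)))
E
```

```text
time: 14.4
tool_pos: [633.6, -212.9, 40.2]
tcp_rot: [2.427, 1.571, 2.081]
contact_force: [-1.3, 0.9, 3.0]
grip_width: 15.9
t 14.4 tcp [ 633.6 -212.9   40.2] F [-1.3  0.9  3. ] M [ 0.17  0.42 -0.01] w 15.9 zyaw -19.9 down [-0.  0. -1.]
time: 14.9
tool_pos: [611.6, -204.9, 40.1]
tcp_rot: [3.09, 1.568, 2.743]
contact_force: [-5.0, 1.2, 6.4]
grip_width: 16.0
t 14.9 tcp [ 611.6 -204.9   40.1] F [-5.   1.2  6.4] M [0.25 0.77 0.07] w 16.0 zyaw -19.9 down [-0.002  0.001 -1.   ]
```

View pics/side12c.png

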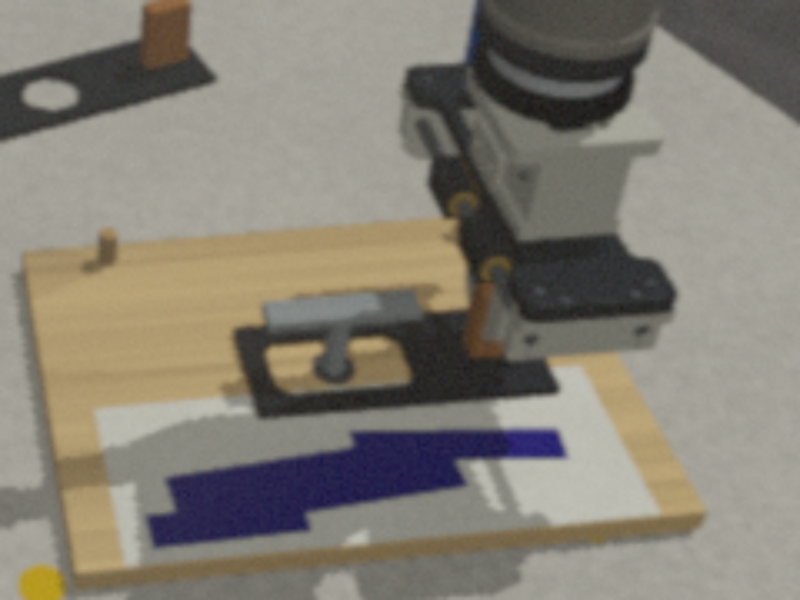

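```bash
python3 -m handwheel '[[[0,0,0,0],[0,0,0,0],[0,0,0,0],[0,0,0,0],[0,0,0,0],[0,0,0,0]]]' 1; python3 st.py; python3 -m handwheel '[[[-1.5,0,0,0],[-3,0,0,0],[-3.5,0,0,0],[-3.5,0,0,0],[-3,0,0,0],[-2,0,0,0],[0,0,0,0]]]'; python3 st.py; python3 - <<'E'
from h import *
p,d=cap('side','side13'); cv2.imwrite('pics/side13c.png',cv2.resize(p[230:410,320:560,::-1],(800,600)))
m=bot.camera_model('wrist');p,d=cap('wrist','wrist13')
U,V=np.meshgrid(np.arange(150,500,3),np.arange(0,300,3)); U=U.ravel();V=V.ravel()
C=p[V,U].max(1); P=np.array([pix2w(m,a,b,d[b,a]) for a,b in zip(U,V)])
a=np.radians(-19.5); ex=np.array([np.cos(a),np.sin(a),0]); ey=np.array([-np.sin(a),np.cos(a),0]); S=np.array([529.5,-175.3,0])
s=(P-S)@ex; t=(P-S)@ey; k=(C<75)&(abs(t)<45)&(s>-70)&(s<130)&(P[:,2]<40)
print(k.sum(),s[k].min(),s[k].max(),t[k].min(),t[k].max(),'z',np.percentile(P[k,2],[5,50,95]),'slope',np.polyfit(s[k],P[k,2],1))
E
```

```text
time: 15.45
tool_pos: [613.0, -205.4, 39.7]
tcp_rot: [2.665, 1.57, 2.319]
contact_force: [-0.7, 0.3, -0.1]
grip_width: 51.3
t 15.45 tcp [ 613.  -205.4   39.7] F [-0.7  0.3 -0.1] M [-0.    0.04  0.05] w 51.3 zyaw -19.9 down [-0.  0. -1.]
time: 16.03
tool_pos: [615.1, -206.4, 210.8]
tcp_rot: [-0.085, 1.561, -0.432]
contact_force: [0.9, 0.2, 0.8]
grip_width: 91.4
t 16.03 tcp [ 615.1 -206.4  210.8] F [0.9 0.2 0.8] M [-0.02 -0.06  0.01] w 91.4 zyaw -19.9 down [ 0.009 -0.004 -1.   ]
805 -47.432471159487946 113.13521726435208 -31.466681972775604 30.320130475796 z [20.5669991  21.86073386 23.19141873] slope [1.27731758e-03 2.18524492e+01]
```

View pics/side13c.png

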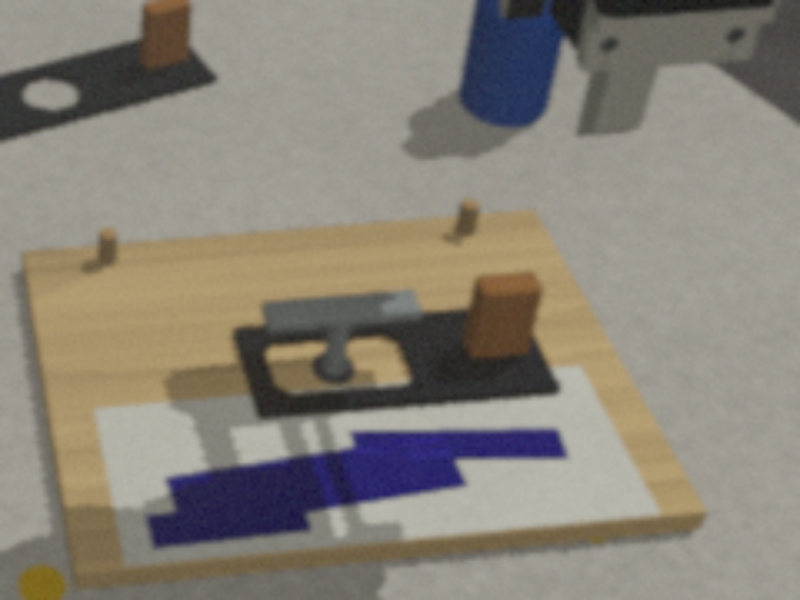

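View pics/wrist13.png

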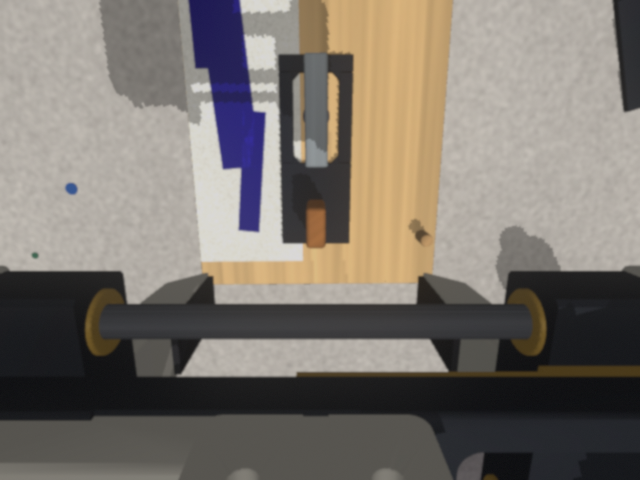

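Both views show the plate flat on the board, with its top at about z = 21.9 (15 mm board plus 6 mm plate gives 21) and a slope near 0. The stem sits in the eye, the head spans both ends of it, the gripper is clear, and the spare plate hasn't moved.

```bash
python3 -m handwheel '[[[0,0,0,0],[0,0,0,0]]]'; python3 -c "
from plant import bot
print(bot.close_job())"
```

```text
time: 16.3
tool_pos: [612.3, -205.2, 203.1]
tcp_rot: [3.023, 1.567, 2.676]
contact_force: [0.1, -0.6, -1.2]
grip_width: 91.5
the job is handed in; nothing more can be done
None
```

The plate with the oblong eye is on the T-headed stud, lying flat on the board and let go. I handed the job in at about 16.3 s of the 40 s allowed.

- **Tilting:** the moves cannot tilt the tool. I gripped the wooden block and pressed the eye end against the board's edge, so the plate pivoted in the grip. The wrist camera measured 28.2 degrees.
- **Fitting:** I passed the far rim down over one end of the head and drew it in underneath. Then I laid the plate flat and slid it until the stem was roughly in the middle of the eye.
- **Last checks:** the plate's top is at about 21.9 mm where 21 mm is expected, with no measurable slope. The stem is inside the eye and the 84 mm head spans its full length. The gripper is open and well clear.
- **Forces:** the highest wrist force I read was about 9 N.
- **Other things:** the spare plate still lies where it was, and I saw nothing else disturbed.
- **Off-plan step:** the first touch against the board edge came too high on the eye end, at about 7 N. I backed off, lowered and repeated it. No final check failed.

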